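Open the sprung lid of the battery case

TASK

Open the case that has the orange battery in it: press down its red release tab with the fingertips so that the lid springs up, then push the lid all the way back until it rests against its stop and stays there by itself. Nothing needs to be gripped or lifted: leave the battery lying in its case, the other case alone and shut, and the things lying around where they are.

Things in the scene. Friction and masses are not known exactly. Their poses are not given: they have to be found in the camera images.
- battery_case: The grey case to open, fixed to the worktop: tray 76 (x) x 136 (y) x 40 mm high, with a flat lid on it (top at 44 mm) that has a black frame and a clear window; the orange battery lies inside. Origin: centre of its underside, on the worktop. Its own +x points from the tab side (front) to the hinge side (back), z up. The red tab sticks out of the middle of the front, its far end 82 mm from the origin.
- battery_tab (a joint): Red release tab, a small lever hinged on the case's front wall (pin along y, 46 mm in front of the case's origin, 24 mm up). 0 = at rest, 0.32 rad = pressed down to its stop; it springs back when let go. The lid is freed at about 0.15 to 0.2 rad; pressing at the pad point takes about 2 to 4 N and the pad sinks about 7 mm in all. Its upright arm, from the pin up to 46 mm high and about 48 mm in front of the case's origin, leans up to 8 mm forward as the tab is pressed.
- battery_tab_pad (a point): The point to press: top of the red tab's level pad, 34 mm wide (y), clear for about 13 mm in front of and 18 mm behind this point (along the case's x); 69 mm in front of the case's origin and 26 mm up at rest. Moves with the tab.
- battery_lid (a joint): Lid of the battery case, hinged along y at the back; 0 = shut and latched, 1.8 rad = fully open against its stop (leaning back a little past upright). Once freed, a spring lifts it to about 0.8 rad within about half a second and no farther; from there on it moves freely with slight hinge friction and has to be pushed (under 2 N at the edge).
- battery_lid_edge (a point): Middle of the lower side of the lid's front edge, 78 mm from the hinge; the lid is 4 mm thick and 136 mm wide (y), and a small lip stands a further 6 mm out of the middle of this edge. With the lid sprung up this point stands about 97 mm above the worktop, fully open about 117 mm. Moves with the lid.
- battery_lid_hinge (a point): Middle of the lid's hinge line on the case, 40 mm behind the case's origin, 41 mm up; the hinge line runs along the case's y.
- battery: Orange flight battery with a short lead, 52 x 116 x 28 mm, 160 g, loose on the floor of the battery case (5 mm up). Origin: centre of its underside. To be left there.
- motor_case: A second case like the first, also fixed to the worktop, but with a green tab and a black motor inside; to be left shut. Origin and axes as for the battery case.
- motor_tab (a joint): Green release tab of the motor case, 0 = at rest.
- motor_lid (a joint): Lid of the motor case, 0 = shut.
- motor_2: Small black brushless motor with leads, 29 x 80 x 32 mm, loose inside the motor case. Origin: centre of its underside. To be left there.
- marker: White marker with a dark cap, 14 x 126 x 15 mm, lying on the worktop between the cases, roughly along the world's x. Origin: centre of its underside. To be left alone.
- spool: Solder spool with black rims, 52 mm across, 42 mm high, standing behind and between the cases. Origin: centre of its underside. To be left alone.
- driver: Screwdriver with a red handle, 24 x 160 x 25 mm, lying to the left of the cases, roughly along the world's x. Origin: centre of its underside. To be left alone.
- tape: Roll of white tape, 60 mm across, 24 mm high, lying to the right of the cases. Origin: centre of its underside. To be left alone.

How it is judged (in metres and radians):
On the way, in this order (a step that is already met when the one before it is completed fails the run):
1. the red tab is pressed down (value of joint battery_tab above 0.12 rad).
2. the lid of the battery case has sprung up (value of joint battery_lid above 0.6 rad), for 0.2 s.
3. the lid is pushed back to its stop (value of joint battery_lid above 1.6 rad), for 0.2 s.
At the end, for the whole second after the job is handed in: Battery lid at rest above 1.6 rad (stop 1.8), red tab sprung back; battery on its case floor, moved under 20 mm; motor case shut, motor moved under 20 mm; marker, spool, screwdriver and tape each moved under 30 mm (value of joint battery_lid above 1.6 rad and velocity of joint battery_lid between -0.05 and 0.05 rad/s and value of joint each of battery_tab, motor_tab below 0.08 rad and value of joint motor_lid below 0.05 rad and z of battery in the frame of battery_case below 0.012 m and distance of each of battery, motor_2 from where it was at the start of the episode below 0.02 m and distance of each of marker, spool, driver, tape from where it was at the start of the episode below 0.03 m); the robot touches nothing.
It fails at once if the battery is lifted or shifted by more than 20 mm (distance of battery from where it was at the start of the episode above 0.02 m or z of battery in the frame of battery_case above 0.015 m).
It fails at once if the motor case's tab is pressed or its lid rises (value of joint motor_tab above 0.1 rad or value of joint motor_lid above 0.08 rad).
It fails at once if the motor is shifted by more than 20 mm (distance of motor_2 from where it was at the start of the episode above 0.02 m).
It fails at once if the marker, spool, screwdriver or tape is shifted by more than 30 mm (distance of any of marker, spool, driver, tape from where it was at the start of the episode above 0.03 m).
It also fails if it takes over 48 s, if anything falls off the work surface, if the arm or the gripper's body presses on something with over 40 N, if the wrist force passes 120 N, or if a joint passes its speed limit or range.

ROBOT

A 7-joint arm with a two-finger parallel gripper is mounted at the origin on a cart in front of the work surface, level with it; the furniture and walls round the work are solid. World frame = base frame: x ahead of the robot, y to its left, z up, the work surface at z = 0. Lengths are in mm, angles in rad, forces in N, time in s.
With the tool pointing down it reaches from about 400 to 875 mm from the base axis. Payload 4.4 kg.
Tool frame: the origin (TCP) lies where the fingers leave the gripper's body, on its centre line; the fingertips stand 73 mm ahead of it and the grasp point (between the pads) lies 54 mm ahead of it; z points along the fingers, y is the line along which they close (so a half turn about z gives the same grasp; the last joint's range is limited). The gripper opens to 85 mm and grips with 20 to 120 N. Pads are 22 mm wide; open, the fingers measure 114 mm over their backs; the gripper's body (76 mm by 85 mm) begins 54 mm behind the grasp point. The pads swing forward as they close: fully open they stand 13 mm farther back than shut.
Start: joints at [-1.219, 0.628, 0.038, 1.517, -0.027, 0.996, -0.02], TCP at [263.719, 594.112, 303.913] pointing down, gripper open.
Joint ranges: [-3.06, 3.06], [-0.37, 2.12], [-1.25, 1.32], [0.18, 2.47], [-1.1, 4.24], [0.23, 1.98], [-2.94, 2.94]. Speed limits (rad/s): [2.57, 2.57, 3.14, 3.14, 3.14, 3.14, 3.14].

INTERFACE

Orientations are given as [roll, pitch, yaw] about the fixed x, y, z axes, in that order (R = Rz(yaw) Ry(pitch) Rx(roll)).
In Python, from cell import ctrl gives the robot as it stands.
- The arm moves only by the tool send_rows, never from a script. Its argument "rows" is a list that holds one entry, the list of rows, each a list of 6 numbers: the shift along the tool's x, y, z in cm, then the turn, a rotation vector about the tool's x, y, z in rad. In form: [[[tx, ty, tz, wx, wy, wz], ...]]. A call has 1 to 10 rows; each row is the pose to reach, as a shift and turn from the pose commanded when the call began, along the tool's axes at that moment; what a row does not reach only later rows make up. A row lasts 1/10 s, in which the tool goes at most 50 mm and 8.59 degrees, less where a joint would pass 70% of its speed; a pose out of reach is approached as far as the arm can. A call with a gripper value outside its range is refused whole. "grip" is the closure in counts, from 0 (fully open) to 255 (shut), set as the call begins (left out, the last holds). The fingers move at their own pace and stop on an object; the grip force is fixed at half the most. Time passes only in rows, so rows that repeat a pose let the fingers close. It gives the time, the measured TCP pose, the force, the opening and the grip force at its end, in the units of the state.
- ctrl.read_state(): the state, without advancing time (a new reading comes with each control period).
- ctrl.get_image(name): name is "side" or "top"; returns a dict with "pixels" (400x640x3 uint8, red, green, blue), "fx", "fy", "cx", "cy" (pixels), "D" ([k1, k2, p1, p2, k3] as OpenCV has them; the pictures are not rectified), "extrinsics" (4x4, takes a point from camera to world coordinates). Camera axes: x right, y up, looking along -z (the intrinsics and any distortion apply to the point x, -y, -z); pixel columns grow to the right and rows downward; lengths in mm; the calibration is good to about 2 mm. A picture is of the moment at which its call begins. There is no depth.
- ctrl.finish_job(): hands the job in; it is judged then, once.
The state is a dict: "clock": time; "qpos": joint angles; "qd": joint speeds; "tau": joint torques, N m; "eef_pos": TCP position; "tool_rot": TCP orientation; "force": force on the tool from outside, world axes, zero at the start; "torque": the same for the moment, N m; "width": finger opening in mm; "gripper_force": force on a finger pad.
Only numpy, scipy, OpenCV 4.12 (cv2) and the standard library are available. Lean on these libraries where they do the work, as an engineer would, in place of code of your own. Each camera call takes 0.05 s, during which the arm holds its last target. There are 200 camera calls.

## Working session

There is one attempt and no reset: what is moved stays moved. The work goes in short steps, Python scripts to look and compute and a tool call to move; the robot and the scene stay as the last step left them, time stands still between calls to the robot, and variables do not carry over. Pictures are saved under pics/ and viewed, at most 10 in all, crops included, and the job is handed in when it is done.

Besides the shell and the picture viewer there is one more tool, called after ">>>" by a JSON object that holds its "method" and its "body", one argument or row to a line. send_rows: Moves the arm, as the interface text tells. Its arguments: {"type":"object","properties":{"rows":{"type":"array","items":{"type":"array","items":{"type":"array","items":{"type":"number"}}}},"grip":{"type":"number"}},"required":["rows"]}

```bash
mkdir -p pics
python3 - <<'E'
from cell import ctrl
import cv2
s=ctrl.read_state();print(s)
for n in("top","side"):
    d=ctrl.get_image(n);cv2.imwrite(f"pics/{n}0.png",d["pixels"][:,:,::-1])
    print(n,d["fx"],d["fy"],d["cx"],d["cy"],d["D"],d["extrinsics"])
E
```

```text
{'clock': 0.0, 'qpos': array([-1.21875891,  0.62935864,  0.03844375,  1.5183567 , -0.02696452,
        0.99627478, -0.01999086]), 'qd': array([ 0.00243798, -0.00043216,  0.00084357, -0.00079574,  0.0004775 ,
       -0.00060016, -0.00080337]), 'tau': array([ 9.30568058e-04, -5.63389993e+01,  1.22667264e+00, -1.93449247e+01,
        1.10585382e-02,  1.05439566e-02, -1.01873854e-05]), 'eef_pos': array([263.54719782, 593.6538597 , 302.98449382]), 'tool_rot': array([-3.13971403e+00,  5.58887711e-05,  2.72378254e+00]), 'force': array([-0.6303075 , -0.20016532, -0.68915731]), 'torque': array([-0.03419316,  0.02895664,  0.02799484]), 'gripper_force': 0.0, 'width': 85.2774005415312}
top 385.3938025334282 385.3938025334282 315.9431917613852 201.71962622468052 [0.01372177 0.         0.         0.         0.        ] [[ 1.20463637e-02  9.83730390e-01 -1.79246769e-01  3.60525469e+02]
 [-9.99814079e-01  1.45490783e-02  1.26543224e-02  2.73068341e+00]
 [ 1.50563168e-02  1.79061005e-01  9.83722758e-01  1.32531700e+03]
 [ 0.00000000e+00  0.00000000e+00  0.00000000e+00  1.00000000e+00]]
side 386.5762531200674 386.5762531200674 316.7413069701162 202.11147122091236 [0.02305119 0.         0.         0.         0.        ] [[ 9.25599590e-01  1.83011293e-01 -3.31318979e-01  1.59159938e+02]
 [-3.77506198e-01  3.82836235e-01 -8.43163975e-01 -1.03281922e+03]
 [-2.74676191e-02  9.05507197e-01  4.23440959e-01  5.61618502e+02]
 [ 0.00000000e+00  0.00000000e+00  0.00000000e+00  1.00000000e+00]]
```

View pics/top0.png

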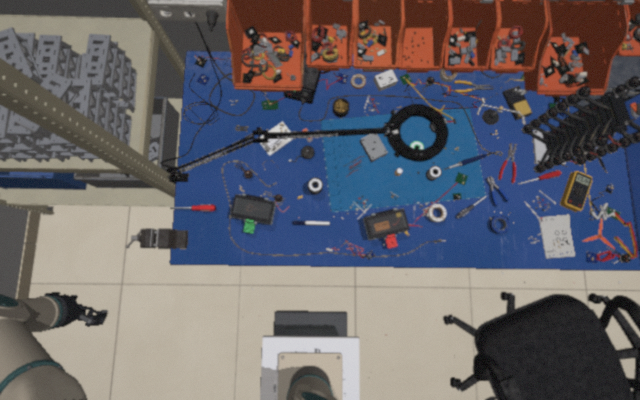

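View pics/side0.png

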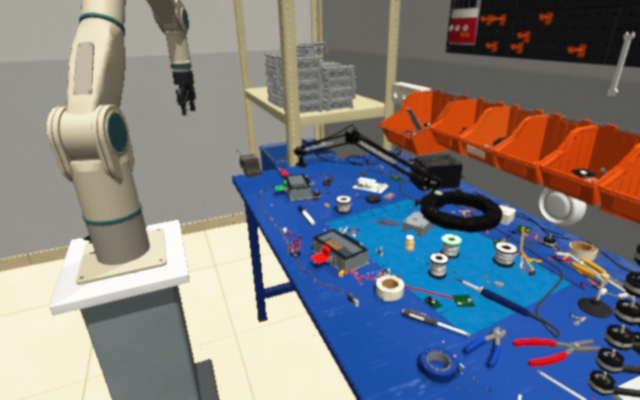

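The top view shows the battery case at about (387,225) with its red tab at (391,241). The motor case is at (251,209). I'll zoom in to get its corners.

```bash
cat > h.py <<'E'
from cell import ctrl
import cv2, numpy as np
def ray(d,uv):
    K=np.array([[d["fx"],0,d["cx"]],[0,d["fy"],d["cy"]],[0,0,1]])
    p=cv2.undistortPoints(np.array([[uv]],float),K,np.array(d["D"]))[0,0]
    E=d["extrinsics"];return E[:3,3],E[:3,:3]@np.array([p[0],-p[1],-1])
def at(d,uv,z):
    o,r=ray(d,uv);return o+r*(z-o[2])/r[2]
def tri(d1,a,d2,b):
    o1,r1=ray(d1,a);o2,r2=ray(d2,b)
    t=np.linalg.lstsq(np.c_[r1,-r2],o2-o1,rcond=None)[0]
    p,q=o1+r1*t[0],o2+r2*t[1];return (p+q)/2,np.linalg.norm(p-q)
E
python3 - <<'E'
from h import *
t=ctrl.get_image("top");s=ctrl.get_image("side")
c=t["pixels"][195:260,350:430,::-1];a=cv2.resize(c,None,fx=9,fy=9,interpolation=cv2.INTER_CUBIC)[:585]
cv2.imwrite("pics/zt.png",a)
c=s["pixels"][215:285,300:390,::-1];cv2.imwrite("pics/zs.png",cv2.resize(c,None,fx=8,fy=8,interpolation=cv2.INTER_CUBIC))
def cen(d,x0,x1,y0,y1):
    p=d["pixels"].astype(int)[y0:y1,x0:x1];m=(p[...,0]>130)&(p[...,1]<70)&(p[...,2]<70)
    v,u=np.nonzero(m);print(len(u),u.min()+x0,u.max()+x0,v.min()+y0,v.max()+y0);return u.mean()+x0,v.mean()+y0
ct=cen(t,375,410,225,255);cs=cen(s,300,345,235,275)
print(ct,cs,tri(t,ct,s,cs),at(t,ct,26))
print("lamp",tri(t,(390,130),s,(425,185)),"rimfront top",at(t,(417,160),100))
E
```

```text
76 386 394 234 247
190 312 330 245 263
(np.float64(389.92105263157896), np.float64(240.03947368421052)) (np.float64(322.11578947368423), np.float64(254.8)) (array([ 470.21985501, -265.17956772,   27.10042426]), np.float64(1.5523902927453739)) [ 469.56775647 -265.16052593   26.        ]
lamp (array([ 800.16880976, -240.9923719 ,  153.26147231]), np.float64(23.189049433075446)) rimfront top [ 728.95055782 -345.51762612  100.        ]
```

View pics/zt.png

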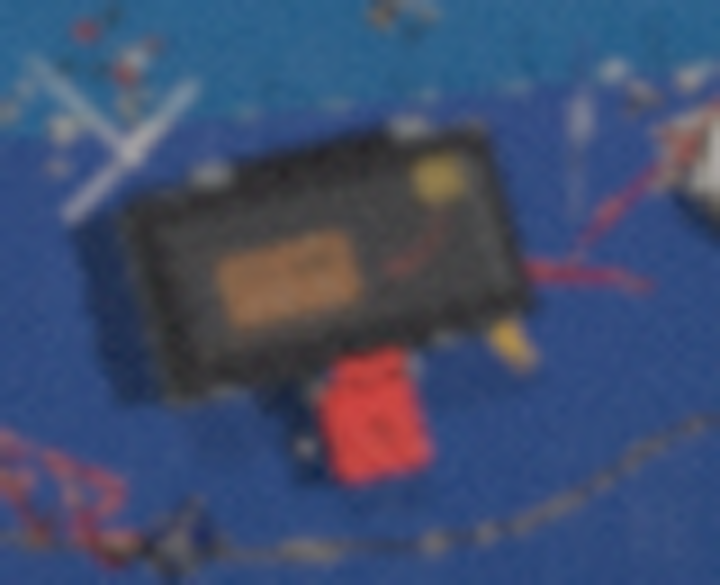

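View pics/zs.png

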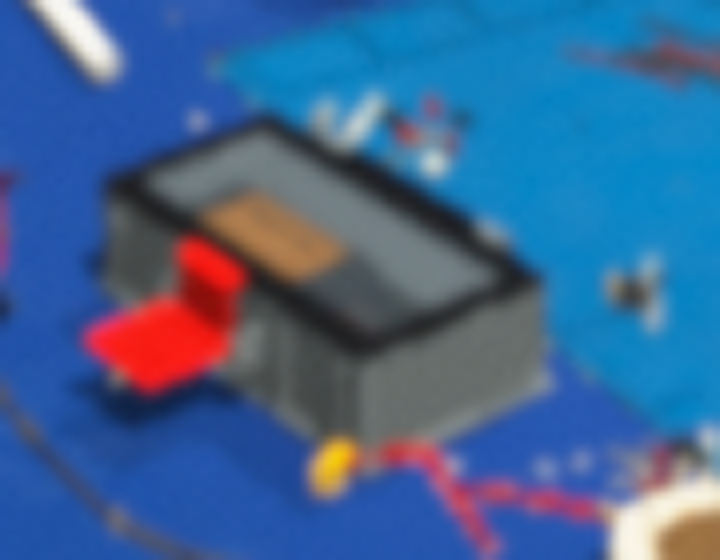

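The zooms show the lid corners at about (125,205), (490,130), (530,305) and (170,395) in the crop. The red pad corners are at about (325,400), (420,380), (432,465) and (345,485).

```bash
cat >> h.py <<'E'
from scipy.spatial.transform import Rotation as Ro
def plan(tip,yaw,tilt,L=73):
    "row (cm, rad) that brings the fingertip to tip (world mm), tool x at yaw, leaning back by tilt"
    s=ctrl.read_state();R0=Ro.from_euler('xyz',s["tool_rot"])
    R=Ro.from_euler('z',yaw)*Ro.from_euler('x',np.pi)*Ro.from_euler('y',tilt)
    tcp=np.array(tip)-R.apply([0,0,L])
    print("tcp",tcp.round(1),"row",(R0.inv().apply(tcp-s["eef_pos"])/10).round(2),(R0.inv()*R).as_rotvec().round(3))
E
python3 - <<'E'
from h import *
t=ctrl.get_image("top")
f=lambda p,z:at(t,(350+(p[0]+.5)/9-.5,195+(p[1]+.5)/9-.5),z)[:2]
P=np.array([f(p,44) for p in[(125,205),(490,130),(530,305),(170,395)]])
Q=np.array([f(p,26) for p in[(325,400),(420,380),(432,465),(345,485)]])
print(P.round(),Q.round())
for A in(P,Q):print("sides",[round(np.linalg.norm(A[i]-A[i-1])) for i in range(4)],A.mean(0))
ax=(P[0]+P[1]-P[2]-P[3]);ay=P[0]+P[3]-P[1]-P[2]
y1=np.arctan2(ax[1],ax[0]);y2=np.arctan2(-ay[0],ay[1]);print("yaw",y1,y2)
c=P.mean(0);d=np.array([470.,-265.])-c;print("from tab",np.arctan2(-d[1],-d[0]),np.linalg.norm(d))
E
```

```text
[[ 543. -174.]
 [ 573. -311.]
 [ 508. -324.]
 [ 472. -190.]] [[ 473. -251.]
 [ 481. -287.]
 [ 449. -290.]
 [ 441. -258.]]
sides [72, 141, 67, 139] [ 524.11956122 -249.97139486]
sides [32, 37, 32, 34] [ 461.04179853 -271.42285297]
yaw 0.20887109289316338 0.2369540480008082
from tab 0.2708678319785179 56.16748061914266
```

>>> {"method": "send_rows", "body": {
  "rows": [
    [[-35,-33,0,0,0,1.25],[-35,-33,0,0,0,1.25],[-35,-33,0,0,0,1.25],[-35,-33,0,0,0,1.25],[-35,-33,0,0,0,1.25],[-35,-33,0,0,0,1.25],[-35,-33,0,0,0,1.25],[-35,-33,0,0,0,1.25],[-35,-33,0,0,0,1.25],[-35,-33,0,0,0,1.25]]
  ],
  "grip": 255
}}

```text
clock: 1.25
eef_pos: [450.7, 146.7, 304.2]
tool_rot: [3.14, 0.001, 1.469]
force: [0.5, 0.6, -0.4]
width: -0.0
gripper_force: 0.0
```

Run:
```python
from h import *
print(ctrl.read_state()["qpos"].round(2))
plan([459,-270,120],0.24,0.15)
```

```text
[-0.68  0.4   0.42  2.   -0.23  0.78 -0.23]
tcp [ 448.4 -272.6  192.2] row [-41.72   4.03  11.25] [-0.09   0.131  1.226]
```

>>> {"method": "send_rows", "body": {
  "rows": [
    [[-41.7,4.0,11.2,-0.09,0.13,1.225],[-41.7,4.0,11.2,-0.09,0.13,1.225],[-41.7,4.0,11.2,-0.09,0.13,1.225],[-41.7,4.0,11.2,-0.09,0.13,1.225],[-41.7,4.0,11.2,-0.09,0.13,1.225],[-41.7,4.0,11.2,-0.09,0.13,1.225],[-41.7,4.0,11.2,-0.09,0.13,1.225],[-41.7,4.0,11.2,-0.09,0.13,1.225],[-41.7,4.0,11.2,-0.09,0.13,1.225],[-41.7,4.0,11.2,-0.09,0.13,1.225]]
  ]
}}

```text
clock: 2.25
eef_pos: [447.8, -274.5, 191.2]
tool_rot: [3.138, -0.147, 0.238]
force: [-0.4, 0.3, 0.2]
width: -0.2
gripper_force: 0.0
```

Run:
```python
from h import *
s=ctrl.read_state();print(s["qpos"].round(2),s["eef_pos"],s["tool_rot"],s["force"])
plan([459,-270,55],0.24,0.15)
```

```text
[ 0.26  0.64  0.44  2.05 -0.78  0.53 -0.04] [ 447.80292262 -274.48408239  191.21285124] [ 3.13839531 -0.14673108  0.2382244 ] [-0.39957072  0.28243998  0.16909103]
tcp [ 448.4 -272.6  127.2] row [-0.83 -0.19  6.35] [ 0.003  0.003 -0.002]
```

>>> {"method": "send_rows", "body": {
  "rows": [
    [[-0.4,-0.1,3,0,0,0],[-0.8,-0.2,6.3,0,0,0],[-0.8,-0.2,6.3,0,0,0],[-0.8,-0.2,6.3,0,0,0]]
  ]
}}

```text
clock: 2.65
eef_pos: [449.9, -265.6, 128.6]
tool_rot: [-3.139, -0.148, 0.247]
force: [-0.3, 0.2, 0.3]
width: 0.1
gripper_force: 0.0
```

Run:
```python
from h import *
s=ctrl.read_state();print(s["eef_pos"],s["force"])
t=ctrl.get_image("top");d=ctrl.get_image("side")
a=cv2.resize(t["pixels"][200:260,350:430,::-1],None,fx=7,fy=7,interpolation=cv2.INTER_CUBIC)
b=cv2.resize(d["pixels"][190:285,280:390,::-1],None,fx=5,fy=5,interpolation=cv2.INTER_CUBIC)
cv2.imwrite("pics/h1.png",b);cv2.imwrite("pics/h1t.png",a)
plan([459,-270,20],0.24,0.15)
```

```text
[ 449.94623829 -265.62560771  128.63214737] [-0.25865874  0.24473958  0.27421768]
tcp [ 448.4 -272.6   92.2] row [-0.93  0.55  3.66] [-0.001  0.     0.007]
```

View pics/h1.png

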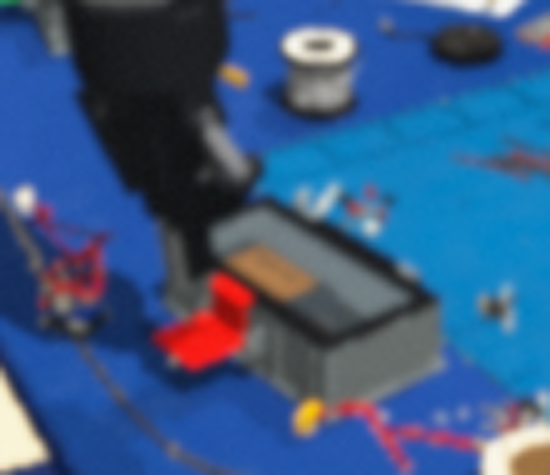

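The view shows a finger ending near (185,305) in the crop, apparently behind the tab. I'll check that against the projected tip.

Run:
```python
from h import *
d=ctrl.get_image("side");s=ctrl.read_state();print(s["eef_pos"],s["width"])
R=Ro.from_euler('xyz',s["tool_rot"])
def proj(P):
    E=np.linalg.inv(d["extrinsics"]);c=E[:3,:3]@P+E[:3,3]
    K=np.array([[d["fx"],0,d["cx"]],[0,d["fy"],d["cy"]],[0,0,1]])
    return cv2.projectPoints(np.array([[c[0],-c[1],-c[2]]]),np.zeros(3),np.zeros(3),K,np.array(d["D"]))[0].ravel()
im=cv2.resize(d["pixels"][190:285,280:390,::-1],None,fx=7,fy=6,interpolation=cv2.INTER_CUBIC)
for L,c in((73,(0,255,255)),(54,(0,255,0)),(0,(255,255,255))):
  for y in(-14,14):
    p=proj(s["eef_pos"]+R.apply([0,y,L]));print(L,y,p);cv2.circle(im,(int((p[0]-280+.5)*7),int((p[1]-190+.5)*6)),4,c,-1)
pp=proj(np.array([459,-270,26.]));cv2.circle(im,(int((pp[0]-280+.5)*7),int((pp[1]-190+.5)*6)),4,(255,0,255),-1)
cv2.imwrite("pics/h2.png",im)
```

```text
[ 450.76859991 -266.4083326   129.9308234 ] 0.3804258272662481
73 -14 [314.73500041 242.67242095]
73 14 [321.43191992 247.26022615]
54 -14 [313.58621022 236.54253945]
54 14 [320.32448696 241.04091912]
0 -14 [310.19517014 218.451717  ]
0 14 [317.05339718 222.67193574]
```

View pics/h2.png

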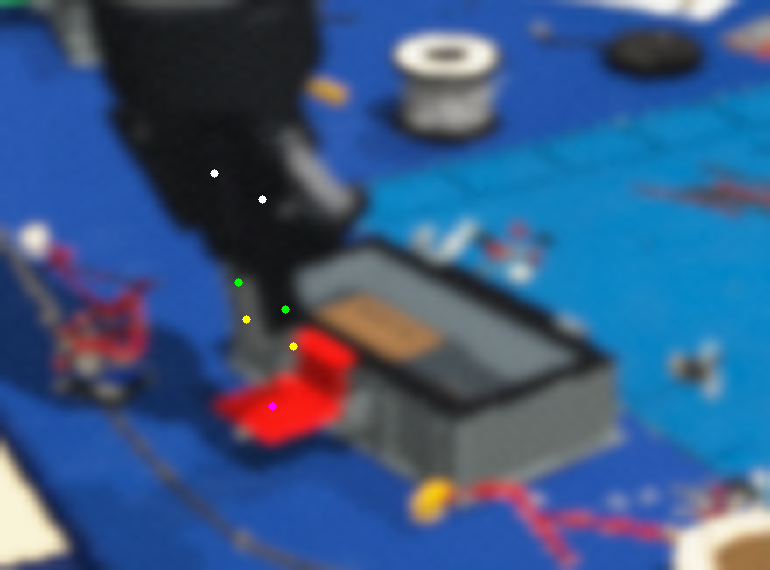

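The magenta pad point at (272,406) lies below the yellow tip points, so the tip is above the pad but about 6 mm too far towards +y. I'll shift it and press gently.

>>> {"method": "send_rows", "body": {
  "rows": [
    [[-0.4,0.6,1.0,0,0,0],[-0.7,0.6,2.2,0,0,0],[-0.75,0.6,2.6,0,0,0],[-0.8,0.6,3.0,0,0,0]]
  ]
}}

```text
clock: 3.2
eef_pos: [447.9, -273.1, 97.4]
tool_rot: [-3.141, -0.148, 0.246]
force: [-1.4, -0.2, 2.7]
width: 0.2
gripper_force: 0.9
```

>>> {"method": "send_rows", "body": {
  "rows": [
    [[-0.04,0,0.3,0,0,0],[-0.08,0,0.55,0,0,0],[-0.08,0,0.6,0,0,0],[-0.08,0,0.6,0,0,0]]
  ]
}}

```text
clock: 3.6
eef_pos: [448.2, -272.9, 91.9]
tool_rot: [-3.141, -0.149, 0.246]
force: [-2.2, -0.6, 4.9]
width: -0.3
gripper_force: 2.5
```

>>> {"method": "send_rows", "body": {
  "rows": [
    [[-1,0,-1.5,0,0,0],[-2,0,-4,0,0,0],[-2,0,-6,0,0,0],[-2,0,-6,0,0,0],[-2,0,-6,0,0,0],[-2,0,-6,0,0,0]]
  ]
}}

```text
clock: 4.2
eef_pos: [420.3, -279.3, 147.6]
tool_rot: [-3.14, -0.148, 0.247]
force: [-0.7, -0.2, 0.5]
width: 0.1
gripper_force: 0.0
```

Run:
```python
from h import *
d=ctrl.get_image("side");s=ctrl.read_state();print(s["eef_pos"],s["force"])
im=cv2.resize(d["pixels"][170:285,280:390,::-1],None,fx=5,fy=5,interpolation=cv2.INTER_CUBIC)
cv2.imwrite("pics/h3.png",im)
c=np.array([525,-254,0]);u=np.array([np.cos(.24),np.sin(.24),0]);z=np.array([0,0,1])
plan(c-u*40+z*82,.24,.15);plan(c+u*38+z*85,.24,.15)
```

```text
[ 420.24857562 -279.25955683  147.34933507] [ 0.20930957 -0.13719461 -0.4226514 ]
tcp [ 475.6 -266.1  154.2] row [5.72 0.07 0.16] [-0.003  0.002  0.007]
tcp [ 551.3 -247.6  157.2] row [13.48  0.13  1.01] [-0.003  0.002  0.007]
```

View pics/h3.png

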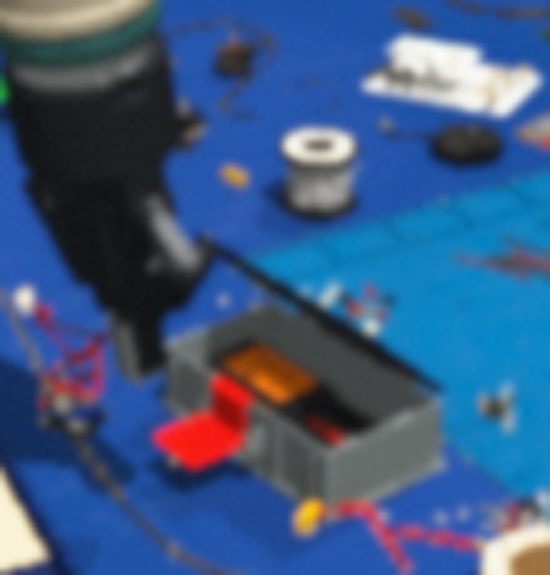

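The lid has sprung up: its edge runs from (205,240) to (440,385) in the crop. The battery is in place and the tab is back at rest. Next I'll push the lid back from below its edge.

>>> {"method": "send_rows", "body": {
  "rows": [
    [[2,0,0,0,0,0],[4,0,0.1,0,0,0],[5.5,0,0.2,0,0,0],[6.5,0.1,0.3,0,0,0],[7.5,0.1,0.4,0,0,0],[8.5,0.1,0.5,0,0,0],[9.5,0.1,0.6,0,0,0],[10.5,0.1,0.7,0,0,0],[11.2,0.1,0.8,0,0,0],[11.8,0.1,0.9,0,0,0]]
  ]
}}

```text
clock: 5.25
eef_pos: [535.8, -251.6, 156.4]
tool_rot: [-3.14, -0.149, 0.247]
force: [-0.9, -0.2, 0.8]
width: 0.3
gripper_force: 0.5
```

>>> {"method": "send_rows", "body": {
  "rows": [
    [[0.6,0,0.1,0,0,0],[1.1,0,0.1,0,0,0],[1.6,0,0.1,0,0,0],[1.6,0,0.1,0,0,0]]
  ]
}}

```text
clock: 5.65
eef_pos: [551.5, -247.7, 157.9]
tool_rot: [-3.141, -0.149, 0.247]
force: [0.1, -0.0, -0.8]
width: 0.1
gripper_force: 0.0
```

>>> {"method": "send_rows", "body": {
  "rows": [
    [[0.3,0,0,0,0,0],[0.6,0,0,0,0,0],[0.6,0,0,0,0,0],[0.6,0,0,0,0,0]]
  ]
}}

```text
clock: 6.05
eef_pos: [554.3, -247.2, 158.3]
tool_rot: [-3.139, -0.145, 0.245]
force: [-5.2, -1.7, 2.1]
width: 0.1
gripper_force: 2.7
```

Run:
```python
from h import *
d=ctrl.get_image("side")
im=cv2.resize(d["pixels"][140:285,280:410,::-1],None,fx=4,fy=4,interpolation=cv2.INTER_CUBIC)
cv2.imwrite("pics/h4.png",im)
```

```text
(no output)
```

View pics/h4.png

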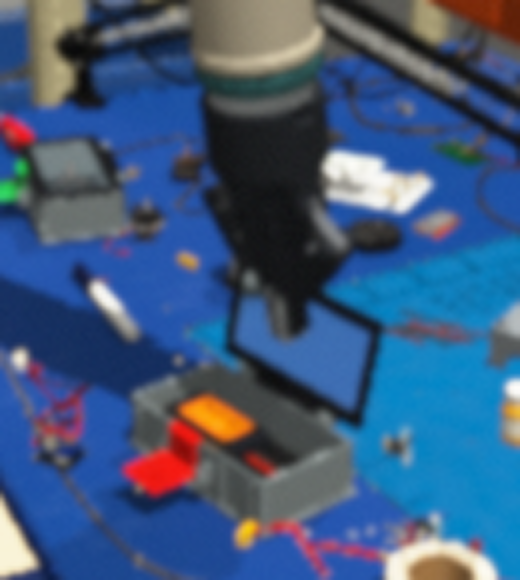

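The lid is against its stop, with 5 N of resistance at the finger. I'll back the arm off, raise it clear and wait.

>>> {"method": "send_rows", "body": {
  "rows": [
    [[-0.5,0,0,0,0,0],[-1.5,0,0,0,0,0],[-3,0,-0.5,0,0,0],[-6,0,-2,0,0,0],[-9,0,-5,0,0,0],[-12,0,-8,0,0,0],[-12,0,-10,0,0,0],[-12,0,-10,0,0,0],[-12,0,-10,0,0,0],[-12,0,-10,0,0,0]]
  ]
}}

```text
clock: 7.1
eef_pos: [427.2, -278.5, 239.1]
tool_rot: [-3.139, -0.148, 0.247]
force: [-0.1, -0.0, 0.0]
width: -0.0
gripper_force: 0.0
```

Run:
```python
from h import *
d=ctrl.get_image("side");s=ctrl.read_state();print(s["eef_pos"],s["force"])
im=cv2.resize(d["pixels"][140:285,260:410,::-1],None,fx=4,fy=4,interpolation=cv2.INTER_CUBIC)
cv2.imwrite("pics/h5.png",im)
```

```text
[ 427.16350666 -278.48362893  238.89024034] [-0.16013982 -0.085768    0.71411469]
```

View pics/h5.png

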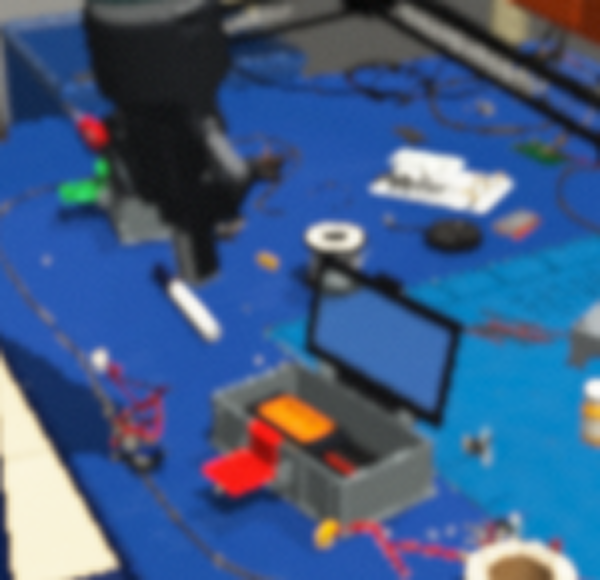

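The lid stands open by itself at its stop, the tab is back up, the battery is in place and the arm is clear.

```bash
python3 -c "
from cell import ctrl
print(ctrl.finish_job())"
```

```text
the job is handed in; nothing more can be done
None
```

I opened the battery case and handed the job in at about 7 s: the last picture shows the lid standing open against its stop, the red tab back up, the battery in its case, and the arm clear; the hand-in returned no verdict.

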